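# Clamp a formed bracket with a squeeze-ratchet clamp and hold it

### The arm

A 6-joint arm with a two-finger parallel gripper is mounted at the origin on the work surface. World frame = base frame: x ahead of the robot, y to its left, z up, the work surface at z = 0. Lengths are in m, angles in rad, forces in N, time in s.
With the tool pointing down it reaches from about 0.375 to 0.9 m from the base axis. Payload 3.1 kg.
Tool frame: the origin (TCP) lies at the very end of the fingers, on their centre line; the grasp point (between the pads) lies 19 mm behind it (grip_depth is the distance from the TCP to the grasp point, in m); z points along the fingers, y is the line along which they close (so a half turn about z gives the same grasp; the last joint's range is limited). The gripper opens to 85 mm and grips with 20 to 120 N. Pads are 22 mm wide; open, the fingers measure 114 mm over their backs; the gripper's body (76 mm by 85 mm) begins 54 mm behind the grasp point. The pads swing forward as they close: fully open they stand 13 mm farther back than shut.
Start: joints at [1.079, 0.527, 1.433, -0, 1.181, -0.178], TCP at [0.193, 0.594, 0.231] pointing down, gripper open.
Joint ranges: [-3.08, 3.08], [-0.75, 2.2], [0.22, 2.44], [-1.43, 4.57], [0, 2.65], [-2.85, 2.85]. Speed limits (rad/s): [2.79, 2.79, 3.14, 3.14, 3.14, 3.14].

### API

Orientations are given as a unit quaternion [x, y, z, w].
In Python, from station import * gives the robot as it stands.
- The arm moves only by the tool apply_moves, never from a script. Its argument "plan" is a list of rows, each a list of 7 numbers: the shift along the tool's x, y, z in m, then the turn, a rotation vector about the tool's x, y, z in rad, then the gripper command: -1 is fully open, 1 is shut, values between are in proportion. In form: [[dx, dy, dz, wx, wy, wz, jaw], ...]. A call has 1 to 8 rows; each row shifts and turns the commanded pose from where the row before left it, along the tool's axes as they then stand; what a row does not reach is not made up. A row lasts 1/8 s, in which the tool goes at most 62.5 mm and 10.7 degrees, less where a joint would pass 70% of its speed; a pose out of reach is approached as far as the arm can. A call is refused whole if a number of a shift passes 0.0625 or a number of a turn 0.188, either way. A call with a gripper value outside its range is refused whole. The fingers move at their own pace and stop on an object; "force" is the grip in N (left out, the last holds). Time passes only in rows, so rows that do not move let the fingers close. It gives the time, the measured TCP pose, the force, the opening and the grip force at its end, in the units of the state.
- sense(): the state, without advancing time (a new reading comes with each control period).
- snapshot(name): name is "scene" or "top" or "wrist"; returns the picture (384x512x3 uint8, red, green, blue); there is no depth.
- calibration(name): a dict with "camera_matrix" (3x3 intrinsics, pixels), "R" (3x3) and "t" (3): a world point X has camera coordinates R X + t; the wrist camera has in their place "mount" (4x4, takes a point from camera to tool coordinates, whose origin is the TCP and whose axes are the flange's). Camera axes: x right, y down, z forward; pixel columns grow to the right and rows downward; lengths in m; the calibration is good to about 2 mm. The wrist camera is an equidistant fisheye: a pixel r from the principal point sees the ray r / f radians off the axis. A picture is of the moment at which its call begins: read the wrist's pose just before it. calibration takes no time and is no camera call.
- sign_off(): hands the job in; it is judged then, once.
The state is a dict: "t": time; "q": joint angles; "qd": joint speeds; "tau": joint torques, N m; "tcp_pos": TCP position; "tool_rot": TCP orientation; "force": force on the tool from outside, world axes, zero at the start; "ft_torque": the same for the moment, N m; "finger_gap": opening from 0.0 (shut) to 1.0 (fully open); "gripper_force": force on a finger pad.
Only numpy, scipy, OpenCV 4.12 (cv2) and the standard library are available. Lean on these libraries where they do the work, as an engineer would, in place of code of your own. Each camera call takes 0.05 s, during which the arm holds its last target. There are 200 camera calls.

### The job

Lift the formed channel bracket out of the open die and stand it, open side up, on the bed of the ratchet clamp, centred between the jaws with its side walls facing them. Then pump the clamp's two squeeze levers until the orange jaw face has pushed the bracket up against the fixed jaw and is itself pressed in about half-way on its spring, never bottomed out, as that crushes the bracket; finish while holding the levers squeezed like that. Move the jaw only with its levers, and leave the battery pack, wrench and tin where they are.

Things in the scene. Friction and masses are not known exactly. Their poses are not given: they have to be found in the camera images.
- bracket_mid (a point): Centre of the bracket: a formed aluminium U-channel, open upwards, 60 mm long (its x), 44 mm wide across its two upright side walls (its y), 50 mm high, walls and floor 4 mm thick, 75 g. This point is midway in length and width and 25 mm above its underside; z is up.
- die: Fixed lower die of dark and bright steel, foot 130 x 116 mm. Origin at the centre of its underside. The bracket stands loosely (2 mm play each side) in its open cavity with its x and y along the die's x and y; the cavity floor is 12 mm and the rim 30 mm above the table, so the top 32 mm of the bracket stand proud. Two brass pins at opposite corners rise to 34 mm.
- clamp: Fixed ratchet clamp, dark steel base 96 (x) x 256 (y) x 12 mm with a yellow pump head on its -y end. Origin on the table surface, under the clamp's line of push, which runs along its +y; z up. The base's top, 12 mm up, is the bed for the bracket, between the sprung orange jaw face and the fixed jaw. Both jaws and the push rod reach up to only 34 mm above the table. Its levers have no lock: when they are let go the pressure is lost, though the jaw stays about where it is.
- bed_spot (a point): Point on the clamp's bed surface (12 mm above the table) at which to set the bracket: below the bracket's centre when it stands there with 8 mm of play to the fixed jaw. Axes as the clamp's: the bracket's y (across its side walls) must run along the clamp's y; either way round.
- anvil: The fixed jaw, bright steel, 56 (x) x 20 (y) x 20 mm on the bed. Same origin and axes as the clamp; its working face is 115 mm along the clamp's +y, so a bracket pressed against it has its centre at 93 mm.
- jaw_plate: Dark steel plate on the end of the toothed push rod that carries the orange face. Its origin is the clamp's, carried along +y by the jaw joint.
- jaw_face: Orange sprung jaw face, 50 (x) x 8 x 20 mm, in front of the dark plate, with a 7 mm gap (spring seen in it) between them. Origin is the clamp's, carried along by jaw and pad; the working face is 20 mm along +y from this origin.
- jaw (a joint): Advance of the toothed push rod in m, from 0 to 0.066, growing towards the fixed jaw. Starts between 0 and 0.024, so the opening between orange face and fixed jaw is 95 mm less this value. A full squeeze of the levers moves it 16 mm, and after a full release it stays; teeth every 7 mm, so a full pump gains 14 mm or a little more (the first may gain less, up to 7 mm less).
- pad (a joint): How far the orange face is pressed back towards its dark plate, in m: 0 free, 0.007 bottomed out (bracket crushed), about 0.0035 wanted. Spring of 7 N per mm.
- lever_l (a joint): Squeeze of the twin levers in rad: 0 released (spread), 0.24 fully squeezed. The two are geared together and move equally; a spring opens them, 1.5 to 3 N at each grip. With the bracket against the fixed jaw, the jaw's push is about twice the squeezing force on each grip less 8 N, as long as the levers are not at their stop (at the stop the orange face may be pressed in too little, so pump again, or too much; some 15 to 20 N on each grip suits).
- levers_mid (a point): Fixed point midway between the two black lever grips, 118 mm above the table, at the height of the grips' centres. The levers stand up from the head in a V and are squeezed together along the clamp's x.
- grip_l: Black round bar grip on top of the lever on the clamp's -x side: 14 mm thick, 40 mm long along the clamp's y. Origin at the lever's pivot, 63 mm below the grip. Over both grips it measures 59 mm released and 28 mm squeezed.
- grip_r: The like grip on the +x side.
- pack: Bystander: blue battery pack, 120 x 80 x 40 mm, loose. Origin at the centre of its underside.
- wrench: Bystander: steel wrench lying flat, loose, along its x.
- tin: Bystander: open steel tin, 72 mm across, 60 mm high, loose. Origin at the centre of its underside.
There are look-alikes about, which are no part of the job. Leave any brown or purple look-alike of the part that bears bracket_mid alone.

How it is judged:
On the way, in this order (a step that is already met when the one before it is completed fails the run):
1. the bracket is lifted clear out of the die (height (world z) of bracket_mid above 0.075 m and distance between bracket_mid and the grasp point below 0.08 m), for 0.1 s.
2. the bracket stands upright on the clamp's bed, centred between the jaws and let go, before the jaw presses it (angle between bracket_mid's own z axis and vertical below 0.12 rad and angle between the y axis of bracket_mid and the y axis of clamp, either way round below 0.15 rad and z of bracket_mid in the frame of clamp between 0.033 and 0.041 m and x of bracket_mid in the frame of clamp between -0.02 and 0.02 m and y of bracket_mid in the frame of clamp above 0.05 m and distance between bracket_mid and the grasp point above 0.06 m and value of joint pad below 0.001 m), for 0.2 s.
At the end, for the whole second after the job is handed in: Bracket upright on the bed (tilt <0.12 rad, square within 0.15 rad, centre within 20 mm of the line of push), against the fixed jaw (centre at 93 +/- 5 mm along clamp y, over 5 N on it), orange face pressed in 2.5 to 6 mm, fingers still squeezing a lever grip with over 2 N, not at the bracket (angle between bracket_mid's own z axis and vertical below 0.12 rad and angle between the y axis of bracket_mid and the y axis of clamp, either way round below 0.15 rad and z of bracket_mid in the frame of clamp between 0.033 and 0.041 m and x of bracket_mid in the frame of clamp between -0.02 and 0.02 m and y of bracket_mid in the frame of clamp between 0.088 and 0.098 m and value of joint pad between 0.0025 and 0.006 m and contact force between anvil and anything else above 5 N and (contact force between the fingers and grip_l above 2 N or contact force between the fingers and grip_r above 2 N) and value of joint lever_l above 0.02 rad and distance between bracket_mid and the grasp point above 0.06 m); the arm keeps its last pose, push and grip.
It fails at once if the orange face bottoms out (pressed in more than 6.5 of 7 mm): bracket crushed (value of joint pad above 0.0065 m).
It fails at once if the fingers push the jaw itself (over 5 N on its plate or orange face) (contact force between the fingers and jaw_face above 5 N or contact force between the fingers and jaw_plate above 5 N).
It fails at once if battery pack, wrench or tin moved more than 25 mm (distance of any of pack, wrench, tin from where it was at the start of the episode above 0.025 m).
It also fails if it takes over 67 s, if anything falls off the work surface, if the arm or the gripper's body presses on something with over 40 N, if the wrist force passes 120 N, or if a joint passes its speed limit or range.

## Working session

There is one attempt and no reset: what is moved stays moved. The work goes in short steps, Python scripts to look and compute and a tool call to move; the robot and the scene stay as the last step left them, time stands still between calls to the robot, and variables do not carry over. Pictures are saved under pics/ and viewed, at most 10 in all, crops included, and the job is handed in when it is done.

Besides the shell and the picture viewer there is one more tool, called after "Request:" as name(argument=value, ...), one argument or row to a line, values as JSON. apply_moves: Moves the arm, as the interface text tells. Its arguments: {"type":"object","properties":{"plan":{"type":"array"},"force":{"type":"number"}},"required":["plan"]}

```bash
mkdir -p pics; ls; python3 - <<'E'
from station import *
import cv2,numpy as np
s=sense();print(s['t'],s['tcp_pos'],s['tool_rot'],s['finger_gap'])
for n in("scene","top"):
    p=snapshot(n);cv2.imwrite(f"pics/{n}0.png",p[:,:,::-1])
    c=calibration(n);print(n,np.array(c['camera_matrix']).round(1).tolist(),np.array(c['R']).round(3).tolist(),np.array(c['t']).round(3).tolist())
a=cv2.imread("pics/scene0.png");b=cv2.imread("pics/top0.png")
E
```

```text
pics
0.0 [0.19254621 0.59383673 0.23033512] [ 1.56256961e-01  9.87715834e-01 -1.03335314e-03 -3.53643461e-04] 1.0008814192738251
scene [[365.3, 0.0, 256.7], [0.0, 365.3, 191.9], [0.0, 0.0, 1.0]] [[-0.748, 0.664, 0.001], [0.442, 0.499, -0.745], [-0.495, -0.557, -0.667]] [0.47, -0.138, 1.155]
top [[445.7, 0.0, 254.9], [0.0, 445.7, 191.4], [0.0, 0.0, 1.0]] [[-0.012, -1.0, -0.015], [-0.997, 0.013, -0.078], [0.078, 0.014, -0.997]] [-0.041, 0.551, 1.254]
```

View pics/top0.png

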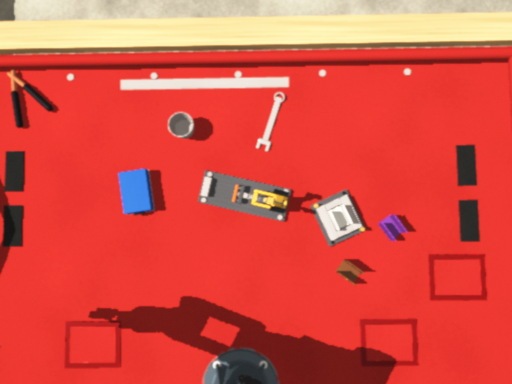

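View pics/scene0.png

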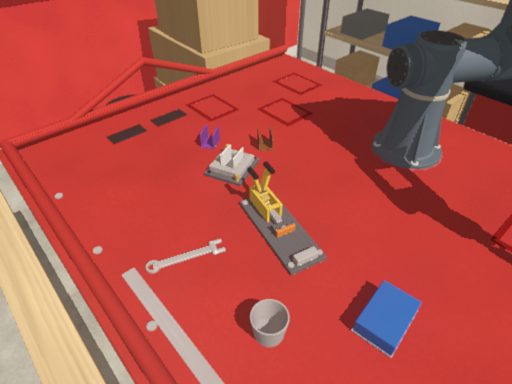

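Candidates for the bracket, in the top view: aluminium (340,217) standing in the die, purple (393,226) and brown (349,270). The aluminium one in the die fits the description. I'll confirm it in an enlarged crop and measure.

```bash
cat > h.py <<'E'
from station import *
import cv2,numpy as np
from scipy.spatial.transform import Rotation as Ro
def ray(n,uv,z):
    c=calibration(n);K,R,t=[np.array(c[k]) for k in("camera_matrix","R","t")]
    uv=np.atleast_2d(uv).astype(float)
    d=np.c_[uv,np.ones(len(uv))]@np.linalg.inv(K).T@R
    o=-R.T@t
    return o+d*((z-o[2])/d[:,2])[:,None]
def wray(uv,z,s):
    c=calibration("wrist");K=np.array(c["camera_matrix"]);M=np.array(c["mount"])
    uv=np.atleast_2d(uv).astype(float);p=(uv-K[:2,2])/K[0,0];r=np.linalg.norm(p,axis=1)+1e-9
    d=np.c_[p*(np.sin(r)/r)[:,None],np.cos(r)]
    Rt=Ro.from_quat(s['tool_rot']).as_matrix()
    d=d@M[:3,:3].T@Rt.T;o=np.array(s['tcp_pos'])+Rt@M[:3,3]
    return o+d*((z-o[2])/d[:,2])[:,None]
def comps(m,amin=15):
    n,l,st,ce=cv2.connectedComponentsWithStats(m.astype(np.uint8));return [(st[i,4],ce[i],l==i) for i in range(1,n) if st[i,4]>=amin]
def rect(m):
    return cv2.minAreaRect(np.argwhere(m)[:,::-1].astype(np.float32))
E
python3 - <<'E'
from h import *
p=cv2.imread("pics/top0.png")
hsv=cv2.cvtColor(p,cv2.COLOR_BGR2HSV);H,S,V=[hsv[...,i].astype(int) for i in range(3)]
roi=np.zeros(H.shape,bool);roi[160:255,190:375]=1
nr=roi&~(((H<6)|(H>174))&(S>150))
for a,c,m in comps(cv2.morphologyEx(nr.astype(np.uint8),cv2.MORPH_OPEN,np.ones((3,3))),300):
    r=rect(m);print("blob",a,r); 
    for z in(.012,0.005):
        w=ray("top",cv2.boxPoints(r),z);print(z,w.round(4)[:,:2].tolist(),w.mean(0).round(4))
for nm,m in(("orange",roi&(H>6)&(H<17)&(S>180)&(V>150)),("yellow",roi&(H>20)&(H<33)&(S>120)),("bright",roi&(S<60)&(V>150))):
    for a,c,mm in comps(m,12): print(nm,a,rect(mm),ray("top",c,.034).round(4))
cv2.imwrite("pics/c0.png",cv2.resize(p[160:260,190:390],None,fx=4,fy=4,interpolation=cv2.INTER_CUBIC))
E
```

```text
blob 2968 ((244.19659423828125, 195.31460571289062), (89.26922607421875, 33.504066467285156), 12.994616508483887)
0.012 [[0.524, 0.1199], [0.6185, 0.0978], [0.5568, -0.1529], [0.4633, -0.1296]] [ 0.5406 -0.0162  0.012 ]
0.005 [[0.5244, 0.1209], [0.6194, 0.0987], [0.5574, -0.1534], [0.4633, -0.13]] [ 0.5411 -0.0159  0.005 ]
blob 1877 ((337.7640686035156, 217.5003204345703), (46.819984436035156, 41.143310546875), 64.72228240966797)
0.012 [[0.5098, -0.2028], [0.559, -0.3107], [0.4371, -0.3641], [0.3885, -0.2571]] [ 0.4736 -0.2837  0.012 ]
0.005 [[0.5101, -0.2036], [0.5596, -0.312], [0.437, -0.3658], [0.3881, -0.2581]] [ 0.4737 -0.2849  0.005 ]
yellow 214 ((265.5294189453125, 199.38235473632812), (26.92145538330078, 15.037208557128906), 14.03624439239502) [[ 0.5294 -0.074   0.034 ]]
bright 209 ((205.52943420410156, 186.3823699951172), (7.518604278564453, 31.529630661010742), 14.03624439239502) [[0.5656 0.092  0.034 ]]
bright 13 ((286.0, 190.0), (2.0, 4.0), 90.0) [[ 0.5524 -0.1359  0.034 ]]
bright 47 ((247.0, 195.5), (5.0, 8.0), 90.0) [[ 0.5381 -0.0253  0.034 ]]
bright 1157 ((338.2209777832031, 217.2195587158203), (36.884666442871094, 35.447601318359375), 64.79887390136719) [[ 0.4734 -0.2772  0.034 ]]
bright 27 ((354.9999694824219, 213.5), (14.317582130432129, 1.7379724979400635), 65.55604553222656) [[ 0.4843 -0.3284  0.034 ]]
bright 29 ((279.5, 216.5), (5.0, 5.0), 90.0) [[ 0.4767 -0.1161  0.034 ]]
```

View pics/c0.png

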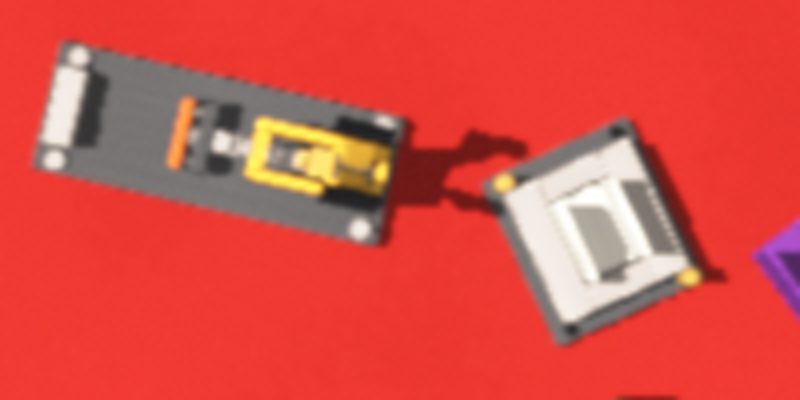

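The crop shows the aluminium U-channel in the die at about (602,230), with its walls running up-left. The purple look-alike sits at the right edge. The clamp's fixed jaw is at the left end and the orange face is at crop (182,132). Next I plan the move to hover over the die.

```bash
cat >> h.py <<'E'
def ang(s):
    y=Ro.from_quat(s['tool_rot']).as_matrix()[:,1];return np.degrees(np.arctan2(y[1],y[0]))
def down(a): # tool down, tool y at world angle a deg
    a=np.radians(a);y=np.array([np.cos(a),np.sin(a),0]);z=np.array([0,0,-1.]);return Ro.from_matrix(np.c_[np.cross(y,z),y,z])
def go(p,a,n):
    s=sense();R=Ro.from_quat(s['tool_rot']);P=np.array(s['tcp_pos']);T=down(a)
    w=(R.inv()*T).as_rotvec()/n;d=(np.array(p)-P)/n
    for i in range(n):
        print([*np.round(R.inv().apply(d),4).tolist(),*np.round(w,3).tolist()]);R=R*Ro.from_rotvec(w)
E
python3 -c "
from h import *
print(ang(sense()));go([.4735,-.281,.23],-66.4,16)"
```

```text
72.02317736343389
[-0.0336, -0.0466, 0.0001, -0.0, 0.0, 0.151]
[-0.0402, -0.041, 0.0001, -0.0, 0.0, 0.151]
[-0.0459, -0.0345, 0.0001, -0.0, 0.0, 0.151]
[-0.0506, -0.0272, 0.0001, -0.0, 0.0, 0.151]
[-0.0541, -0.0193, 0.0001, -0.0, 0.0, 0.151]
[-0.0564, -0.0109, 0.0001, -0.0, 0.0, 0.151]
[-0.0574, -0.0023, 0.0001, -0.0, 0.0, 0.151]
[-0.0571, 0.0063, 0.0, -0.0, 0.0, 0.151]
[-0.0555, 0.0149, 0.0, -0.0, 0.0, 0.151]
[-0.0526, 0.023, 0.0, -0.0, 0.0, 0.151]
[-0.0485, 0.0307, 0.0, -0.0, 0.0, 0.151]
[-0.0434, 0.0376, 0.0, -0.0, 0.0, 0.151]
[-0.0372, 0.0437, 0.0, -0.0, 0.0, 0.151]
[-0.0302, 0.0488, 0.0, -0.0, 0.0, 0.151]
[-0.0225, 0.0528, 0.0, -0.0, 0.0, 0.151]
[-0.0143, 0.0556, 0.0, -0.0, 0.0, 0.151]
```

Request:
apply_moves(
  plan=[
    [-0.034,-0.047,0,0,0,0.151,-1],
    [-0.04,-0.041,0,0,0,0.151,-1],
    [-0.046,-0.034,0,0,0,0.151,-1],
    [-0.051,-0.027,0,0,0,0.151,-1],
    [-0.054,-0.019,0,0,0,0.151,-1],
    [-0.056,-0.011,0,0,0,0.151,-1],
    [-0.057,-0.002,0,0,0,0.151,-1],
    [-0.057,0.006,0,0,0,0.151,-1],
  ],
)

```text
t: 1.1
tcp_pos: [0.3343, 0.1562, 0.2314]
tool_rot: [0.691, 0.723, 0.0, 0.0]
force: [1.2, 0.4, 0.2]
finger_gap: 1.0
gripper_force: 0.0
```

Request:
apply_moves(
  plan=[
    [-0.055,0.015,0,0,0,0.151,-1],
    [-0.053,0.023,0,0,0,0.151,-1],
    [-0.048,0.031,0,0,0,0.151,-1],
    [-0.043,0.038,0,0,0,0.151,-1],
    [-0.037,0.044,0,0,0,0.151,-1],
    [-0.03,0.049,0,0,0,0.151,-1],
    [-0.022,0.053,0,0,0,0.151,-1],
    [-0.014,0.056,0,0,0,0.151,-1],
  ],
)

```text
t: 2.1
tcp_pos: [0.4771, -0.2804, 0.2309]
tool_rot: [0.979, 0.202, -0.0, -0.0]
force: [0.5, 0.7, 0.6]
finger_gap: 0.999
gripper_force: 0.0
```

Request:
apply_moves(
  plan=[
    [0,0,0,0,0,0,-1],
    [0,0,0,0,0,0,-1],
  ],
)

```text
t: 2.35
tcp_pos: [0.4761, -0.2779, 0.2305]
tool_rot: [0.979, 0.204, -0.001, -0.001]
force: [-0.1, 0.5, -0.5]
finger_gap: 1.0
gripper_force: 0.0
```

```bash
python3 - <<'E'
from h import *
s=sense();print(s['t'],s['tcp_pos'],ang(s))
p=snapshot("wrist");cv2.imwrite("pics/w1.png",p[:,:,::-1])
c=calibration("wrist");print(c["camera_matrix"],np.round(c["mount"],3).tolist())
E
```

```text
2.35 [ 0.47611153 -0.27793715  0.23050635] -66.40098342451655
[[297.31863964   0.         254.3251323 ]
 [  0.         297.31863964 190.48472881]
 [  0.           0.           1.        ]] [[-0.0, -0.963, -0.27, 0.068], [1.0, -0.0, 0.0, 0.001], [-0.0, -0.27, 0.963, -0.142], [0.0, 0.0, 0.0, 1.0]]
```

View pics/w1.png

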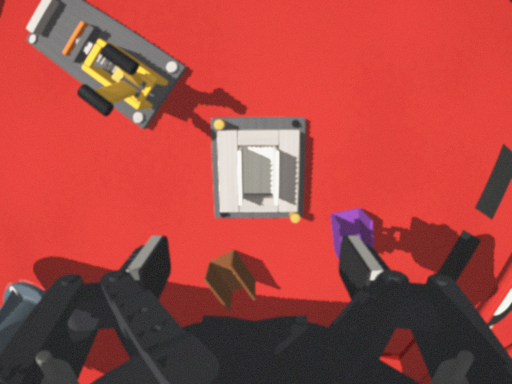

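The wrist view shows the bracket in the die at about (258,175), with bright wall tops near columns 239 and 276. The clamp is upper left, with black grips at (122,58) and (95,100). The purple (352,235) and brown (230,275) look-alikes are well apart from it. I'll measure the wall tops at z=62 mm and the grips at z=118 mm.

```bash
python3 - <<'E'
from h import *
s=sense();p=cv2.imread("pics/w1.png");g=cv2.cvtColor(p,cv2.COLOR_BGR2GRAY)
hsv=cv2.cvtColor(p,cv2.COLOR_BGR2HSV);H,S,V=[hsv[...,i].astype(int) for i in range(3)]
print(g[175,205:310:1].tolist())
print("grips rows");
for c,z in (((170,175),0),):pass
roi=np.zeros(g.shape,bool);roi[0:130,25:190]=1
for a,c,m in comps(roi&(V<45),60): r=rect(m);print("dark",a,r,ray and wray(r[0],.118,s).round(4))
for a,c,m in comps(roi&(H>5)&(H<16)&(S>180)&(V>140),20): r=rect(m);print("or",a,r,wray(cv2.boxPoints(r),.032,s).round(4).tolist())
nr=roi&~(((H<6)|(H>174))&(S>150))
roi[:]=0;roi[105:228,200:315]=1
m=roi&~(((H<6)|(H>174))&(S>150))
for a,c,mm in comps(cv2.morphologyEx(m.astype(np.uint8),cv2.MORPH_OPEN,np.ones((3,3))),500):
    r=rect(mm);w=wray(cv2.boxPoints(r),.01,s);print("die",r,w.round(4).tolist(),w.mean(0))
roi[:]=0;roi[135:215,228:290]=1
for a,c,mm in comps(roi&(g>235),20):
    r=rect(mm);print("wall",a,r,wray(cv2.boxPoints(r),.062,s).round(4)[:,:2].tolist(),wray(r[0],.062,s).round(4))
E
```

```text
[119, 119, 117, 113, 121, 119, 122, 130, 129, 128, 122, 123, 143, 182, 220, 226, 226, 228, 228, 230, 228, 228, 225, 225, 227, 226, 225, 224, 223, 226, 225, 228, 240, 247, 248, 247, 215, 157, 142, 154, 161, 156, 154, 156, 161, 159, 156, 158, 160, 159, 161, 160, 161, 156, 156, 157, 158, 155, 160, 162, 155, 159, 157, 160, 164, 172, 210, 231, 236, 242, 246, 247, 248, 232, 166, 120, 120, 120, 124, 121, 123, 126, 121, 123, 121, 122, 119, 118, 117, 128, 155, 193, 206, 171, 116, 77, 72, 65, 67, 64, 66, 62, 66, 62, 68]
grips rows
dark 60 ((131.67123413085938, 63.12328338623047), (18.72658348083496, 9.36329174041748), 69.44395446777344) [[ 0.5371 -0.1317  0.118 ]]
dark 89 ((101.97978973388672, 99.73814392089844), (28.297473907470703, 9.390569686889648), 56.97612762451172) [[ 0.4963 -0.1152  0.118 ]]
or 20 ((69.45506286621094, 46.4719123840332), (1.6959967613220215, 14.733970642089844), 32.0053825378418) [[0.5231, 0.0129, 0.032], [0.5418, 0.0075, 0.032], [0.5412, 0.0045, 0.032], [0.5225, 0.0099, 0.032]]
die ((258.0, 169.5), (95.99998474121094, 106.99998474121094), 0.0) [[0.3806, -0.2552, 0.01], [0.5097, -0.2038, 0.01], [0.5568, -0.3108, 0.01], [0.4316, -0.3717, 0.01]] [ 0.46965271 -0.28536523  0.01      ]
wall 460 ((273.0205383300781, 170.94520568847656), (63.477378845214844, 24.745418548583984), 65.55604553222656) [[0.4994, -0.2608], [0.5188, -0.278], [0.4731, -0.3304], [0.4525, -0.3126]] [[ 0.4864 -0.2948  0.062 ]]
wall 198 ((238.7443389892578, 177.51841735839844), (53.0573844909668, 3.7549803256988525), 88.60282135009766) [[0.4904, -0.2504], [0.4921, -0.254], [0.4386, -0.2782], [0.4368, -0.2745]] [[ 0.4651 -0.2641  0.062 ]]
```

```bash
python3 - <<'E'
from h import *
s=sense()
print(wray([[236.6,177.5],[278.4,177.5],[257.5,177.5]],.062,s).round(4))
go([.4732,-.2823,.08],-66,4)
E
```

```text
[[ 0.4642 -0.262   0.062 ]
 [ 0.4822 -0.3031  0.062 ]
 [ 0.4732 -0.2825  0.062 ]]
[-0.0011, 0.001, 0.0377, -0.001, 0.0, -0.002]
[-0.0011, 0.0009, 0.0377, -0.001, 0.0, -0.002]
[-0.0011, 0.0009, 0.0377, -0.001, 0.0, -0.002]
[-0.0012, 0.0009, 0.0377, -0.001, 0.0, -0.002]
```

Request:
apply_moves(
  plan=[
    [-0.001,0.001,0.038,0,0,-0.002,-1],
    [-0.001,0.001,0.038,0,0,-0.002,-1],
    [-0.001,0.001,0.038,0,0,-0.002,-1],
    [-0.001,0.001,0.038,0,0,-0.002,-1],
    [0,0,0.02,0,0,0,-1],
    [0,0,0.02,0,0,0,-1],
    [0,0,0,0,0,0,-1],
    [0,0,0,0,0,0,-1],
  ],
  force=30,
)

```text
t: 3.4
tcp_pos: [0.4752, -0.2833, 0.0401]
tool_rot: [0.978, 0.209, 0.0, 0.0]
force: [0.5, -0.4, 0.2]
finger_gap: 0.998
gripper_force: 0.0
```

Request:
apply_moves(
  plan=[
    [0,0,0,0,0,0,1],
    [0,0,0,0,0,0,1],
    [0,0,0,0,0,0,1],
    [0,0,0,0,0,0,1],
    [0,0,0,0,0,0,1],
    [0,0,0,0,0,0,1],
  ],
)

```text
t: 4.15
tcp_pos: [0.4753, -0.2843, 0.0401]
tool_rot: [0.978, 0.208, 0.0, 0.0]
force: [-0.4, 0.3, 6.4]
finger_gap: 0.503
gripper_force: 32.5
```

Request:
apply_moves(
  plan=[
    [0,0,-0.008,0,0,0,1],
    [0,0,-0.012,0,0,0,1],
    [0,0,-0.02,0,0,0,1],
    [0,0,-0.03,0,0,0,1],
    [0,0,-0.04,0,0,0,1],
    [0,0,-0.05,0,0,0,1],
    [0,0,-0.02,0,0,0,1],
    [0,0,0,0,0,0,1],
  ],
)

```text
t: 5.15
tcp_pos: [0.4757, -0.2846, 0.2216]
tool_rot: [0.978, 0.208, 0.001, 0.002]
force: [0.7, -0.1, -1.5]
finger_gap: 0.508
gripper_force: 31.7
```

```bash
python3 - <<'E'
from h import *
s=sense();print(s['tcp_pos'],s['finger_gap'])
p=snapshot("wrist");cv2.imwrite("pics/w2.png",p[:,:,::-1])
go([.556,.053,.22],-103.7,7)
E
```

```text
[ 0.47571088 -0.28464511  0.2216308 ] 0.5075498696666529
[0.0302, -0.0392, -0.0, 0.0, -0.0, 0.094]
[0.0264, -0.0419, -0.0, 0.0, -0.0, 0.094]
[0.0223, -0.0442, -0.0, 0.0, -0.0, 0.094]
[0.0181, -0.0461, -0.0, 0.0, -0.0, 0.094]
[0.0137, -0.0476, -0.0, 0.0, -0.0, 0.094]
[0.0091, -0.0487, -0.0, 0.0, -0.0, 0.094]
[0.0045, -0.0493, -0.0, 0.0, -0.0, 0.094]
```

View pics/w2.png

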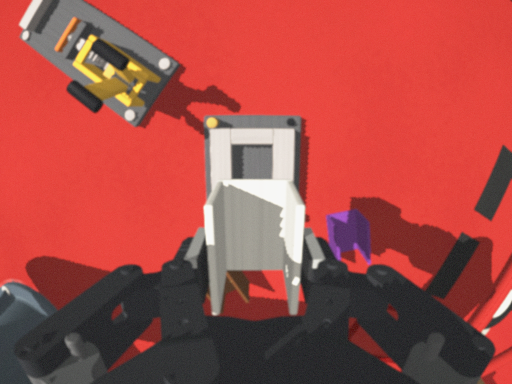

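The bracket hangs squarely in the fingers (centre column about 255) and the cavity at (251,160) is empty. Now I'll move beside the clamp, on its -x side, and measure it from close up.

```bash
python3 -c "
from h import *
go([.469,.074,.222],-103.7,7)"
```

```text
[0.0201, -0.047, -0.0003, 0.0, -0.0, 0.094]
[0.0156, -0.0487, -0.0003, 0.0, -0.0, 0.094]
[0.0109, -0.05, -0.0003, 0.0, -0.0, 0.094]
[0.0062, -0.0508, -0.0003, 0.0, -0.0, 0.094]
[0.0014, -0.0511, -0.0003, 0.0, -0.0, 0.094]
[-0.0034, -0.051, -0.0003, 0.0, -0.0, 0.094]
[-0.0082, -0.0505, -0.0003, 0.0, -0.0, 0.094]
```

Request:
apply_moves(
  plan=[
    [0.02,-0.047,0,0,0,0.094,1],
    [0.0155,-0.049,0,0,0,0.094,1],
    [0.011,-0.05,0,0,0,0.094,1],
    [0.006,-0.051,0,0,0,0.094,1],
    [0.0015,-0.051,0,0,0,0.094,1],
    [-0.0035,-0.051,0,0,0,0.094,1],
    [-0.008,-0.0505,0,0,0,0.094,1],
    [0,0,0,0,0,0,1],
  ],
)

```text
t: 6.2
tcp_pos: [0.4668, 0.0773, 0.2178]
tool_rot: [0.993, -0.116, -0.002, -0.0]
force: [-0.6, -0.2, -0.9]
finger_gap: 0.503
gripper_force: 31.7
```

Request:
apply_moves(
  plan=[
    [0,0,0,0,0,0,1],
    [0,0,0,0,0,0,1],
  ],
)

```text
t: 6.45
tcp_pos: [0.4688, 0.0731, 0.2188]
tool_rot: [0.993, -0.12, -0.001, 0.0]
force: [0.4, 0.1, -0.6]
finger_gap: 0.505
gripper_force: 31.7
```

```bash
python3 - <<'E'
from h import *
s=sense();print(s['tcp_pos'],ang(s),s['finger_gap'])
p=snapshot("wrist");cv2.imwrite("pics/w3.png",p[:,:,::-1])
E
```

```text
[0.46877791 0.07308695 0.21879346] -103.73320276500183 0.504653244974068
```

View pics/w3.png

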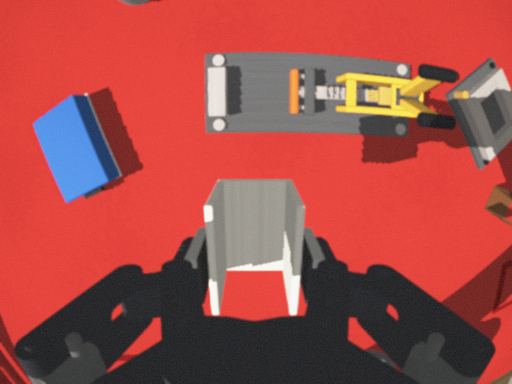

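The close view shows the anvil top at columns 208-226 (rows 67-117), the orange face at columns 290-299, and the black grips at (438,73) and (436,121). I'll work out the clamp frame from these.

```bash
python3 - <<'E'
from h import *
s=sense();p=cv2.imread("pics/w3.png");g=cv2.cvtColor(p,cv2.COLOR_BGR2GRAY)
hsv=cv2.cvtColor(p,cv2.COLOR_BGR2HSV);H,S,V=[hsv[...,i].astype(int) for i in range(3)]
red=((H<6)|(H>174))&(S>150)
# dark base edges on z=.012 at several columns
T=[];B=[]
for c in range(240,345,10):
    r=np.where(~red[40:150,c])[0]+40
    T.append((c,r.min()-.5));B.append((c,r.max()+.5))
T=wray(T,.012,s)[:,:2];B=wray(B,.012,s)[:,:2]
for L in(T,B):
    v=np.linalg.svd(L-L.mean(0))[2][0];v*=np.sign(v[1]);print("edge",L.mean(0).round(4),np.degrees(np.arctan2(v[1],v[0])))
print("anvil row92",g[92,200:235].tolist());print("bri rows",g[55:130,217].tolist())
m=(H>5)&(H<16)&(S>170)&(V>130);m[:, :280]=0;m[:,310:]=0;m[125:]=0
for a,c,mm in comps(m,50): r=rect(mm);print("or",r);w=wray(cv2.boxPoints(r),.032,s);print(w.round(4).tolist())
d=(V<40);d[:55]=0;d[135:]=0;d[:,:410]=0;d[:,465:]=0
for a,c,mm in comps(d,80): r=rect(mm);print("grip",r,wray(r[0],.118,s).round(4))
E
```

```text
edge [ 0.5922 -0.001 ] 76.66068610821219
edge [0.4987 0.0213] 76.50467113534124
anvil row92 [116, 119, 118, 121, 122, 127, 129, 157, 207, 228, 229, 227, 229, 229, 230, 231, 229, 228, 229, 229, 226, 227, 226, 225, 211, 157, 112, 87, 72, 68, 68, 68, 67, 68, 71]
bri rows [220, 229, 229, 232, 230, 228, 228, 228, 230, 228, 207, 173, 193, 223, 229, 229, 229, 229, 230, 230, 229, 229, 230, 229, 230, 230, 229, 230, 231, 228, 229, 229, 229, 228, 228, 229, 229, 228, 228, 228, 229, 229, 229, 229, 230, 229, 228, 230, 228, 228, 228, 229, 228, 229, 229, 229, 229, 228, 229, 228, 211, 161, 133, 147, 190, 220, 228, 227, 227, 228, 225, 226, 228, 228, 219]
or ((293.9114685058594, 90.97898864746094), (7.673678874969482, 42.151695251464844), 2.0454084873199463)
[[0.5235, 0.0193, 0.032], [0.5689, 0.0067, 0.032], [0.5669, -0.0015, 0.032], [0.5213, 0.011, 0.032]]
grip ((442.18902587890625, 121.29877471923828), (24.07407569885254, 11.595312118530273), 6.340191841125488) [[ 0.4924 -0.114   0.118 ]]
```

```bash
cat >> h.py <<'E'
YH=np.array([np.cos(np.radians(76.6)),np.sin(np.radians(76.6))]);XH=np.array([YH[1],-YH[0]])
E
python3 - <<'E'
from h import *
s=sense()
P=wray([[225,92],[207.2,92],[216,66],[216,116],[298,91]],.032,s)[:,:2];print("x,y proj",(P@XH).round(4),(P@YH).round(4))
face=(P[0]@YH);O=.5283*XH+(face-.115)*YH;O2=.5283*XH+((P[0]+P[1])/2@YH-.125)*YH
print("origin",O,O2,"bed",O+.085*YH)
w=wray([[438,73],[436,121]],.118,s)[:,:2];print("grips",w,((w-O)@XH).round(4),((w-O)@YH).round(4))
print("jaw face y",((wray([[290.2,91]],.032,s)[:,:2]-O)@YH))
E
```

```text
x,y proj [0.5272 0.5279 0.5567 0.5008 0.5282] [0.2104 0.23   0.22   0.2207 0.1305]
origin [ 0.53601695 -0.02966861] [ 0.53597895 -0.02982813] bed [0.55571552 0.05301734]
grips [[ 0.53765844 -0.11808327]
 [ 0.49383281 -0.10662265]] [ 0.0221 -0.0232] [-0.0856 -0.0846]
jaw face y [0.04379852]
```

```bash
python3 -c "
from h import *
go([.5567,.0528,.1],-103.4,4)"
```

```text
[0.0225, -0.0003, 0.0297, 0.0, 0.0, -0.002]
[0.0225, -0.0003, 0.0297, 0.0, 0.0, -0.002]
[0.0225, -0.0002, 0.0297, 0.0, 0.0, -0.002]
[0.0225, -0.0002, 0.0297, 0.0, 0.0, -0.002]
```

Request:
apply_moves(
  plan=[
    [0.0225,0,0.005,0,0,-0.002,1],
    [0.0225,0,0.01,0,0,-0.002,1],
    [0.0225,-0.0005,0.03,0,0,-0.001,1],
    [0.0225,-0.0005,0.035,0,0,-0.001,1],
    [0,0,0.035,0,0,0,1],
    [0,0,0,0,0,0,1],
    [0,0,0,0,0,0,1],
  ],
)

```text
t: 7.38
tcp_pos: [0.5571, 0.0535, 0.1051]
tool_rot: [0.993, -0.116, 0.0, -0.0]
force: [0.3, -0.1, -1.0]
finger_gap: 0.507
gripper_force: 31.6
```

```bash
python3 -c "
from h import *
print(sense()['tcp_pos']);go([.5567,.0528,.043],-103.4,3)"
```

```text
[0.5570745  0.05352206 0.10508384]
[-0.0001, 0.0003, 0.0207, -0.0, -0.0, 0.0]
[-0.0001, 0.0003, 0.0207, -0.0, -0.0, 0.0]
[-0.0001, 0.0003, 0.0207, -0.0, -0.0, 0.0]
```

Request:
apply_moves(
  plan=[
    [0,0.0005,0.022,0,0,0,1],
    [0,0,0.022,0,0,0,1],
    [0,0,0.012,0,0,0,1],
    [0,0,0.004,0,0,0,1],
    [0,0,0.003,0,0,0,1],
    [0,0,0.001,0,0,0,1],
    [0,0,0,0,0,0,1],
    [0,0,0,0,0,0,1],
  ],
)

```text
t: 8.38
tcp_pos: [0.5567, 0.0538, 0.0406]
tool_rot: [0.993, -0.116, 0.0, 0.0]
force: [-0.1, 0.9, -0.2]
finger_gap: 0.507
gripper_force: 31.7
```

Request:
apply_moves(
  plan=[
    [0,0,0.0006,0,0,0,1],
    [0,0,0,0,0,0,1],
    [0,0,0,0,0,0,-0.2],
    [0,0,0,0,0,0,-0.4],
    [0,0,0,0,0,0,-0.6],
    [0,0,0,0,0,0,-1],
    [0,0,0,0,0,0,-1],
    [0,0,0,0,0,0,-1],
  ],
)

```text
t: 9.38
tcp_pos: [0.5565, 0.0538, 0.0397]
tool_rot: [0.993, -0.116, -0.0, 0.0]
force: [0.6, -0.3, -0.1]
finger_gap: 0.997
gripper_force: 0.0
```

Request:
apply_moves(
  plan=[
    [0,0,-0.02,0,0,0,-1],
    [0,0,-0.05,0,0,0,-1],
    [0,0,-0.05,0,0,0,-1],
    [0,0,-0.05,0,0,0,-1],
    [-0.04,0,0,0,0,0,-1],
    [-0.04,0,0,0,0,0,-1],
    [0,0,0,0,0,0,-1],
    [0,0,0,0,0,0,-1],
  ],
)

```text
t: 10.38
tcp_pos: [0.4795, 0.0721, 0.2101]
tool_rot: [0.993, -0.116, 0.001, -0.0]
force: [0.1, 0.1, 0.6]
finger_gap: 0.996
gripper_force: 0.0
```

```bash
python3 - <<'E'
from h import *
s=sense();print(s['tcp_pos'],ang(s),s['finger_gap'])
p=snapshot("wrist");cv2.imwrite("pics/w4.png",p[:,:,::-1])
E
```

```text
[0.47949963 0.07207938 0.21009047] -103.30082266952584 0.996297834825468
```

View pics/w4.png

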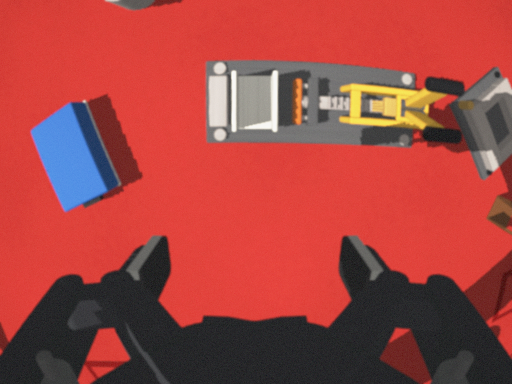

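The bracket stands square between the jaws: walls at columns 234 and 275, orange face free at column 299, fixed jaw at columns 210-227. Now to the levers.

```bash
python3 -c "
from h import *
go([.5163,-.1124,.21],-13.4,9)"
```

```text
[0.0086, 0.019, 0.0, 0.0, -0.0, -0.174]
[0.0052, 0.0202, 0.0, 0.0, -0.0, -0.174]
[0.0016, 0.0208, 0.0, 0.0, -0.0, -0.174]
[-0.002, 0.0208, 0.0, 0.0, -0.0, -0.174]
[-0.0056, 0.0201, 0.0, 0.0, -0.0, -0.174]
[-0.009, 0.0188, -0.0, 0.0, -0.0, -0.174]
[-0.0121, 0.017, -0.0, 0.0, -0.0, -0.174]
[-0.0149, 0.0146, -0.0, 0.0, -0.0, -0.174]
[-0.0172, 0.0118, -0.0, 0.0, -0.0, -0.174]
```

Request:
apply_moves(
  plan=[
    [0.0085,0.019,0,0,0,-0.174,-1],
    [0.005,0.02,0,0,0,-0.174,-1],
    [0.0015,0.021,0,0,0,-0.174,-1],
    [-0.002,0.021,0,0,0,-0.174,-1],
    [-0.0055,0.02,0,0,0,-0.174,-1],
    [-0.009,0.019,0,0,0,-0.174,-1],
    [-0.012,0.017,0,0,0,-0.174,-1],
    [-0.015,0.0145,0,0,0,-0.174,-1],
  ],
)

```text
t: 11.42
tcp_pos: [0.5117, -0.0933, 0.2095]
tool_rot: [0.835, 0.55, 0.0, 0.0]
force: [0.3, 0.1, 0.3]
finger_gap: 1.002
gripper_force: 0.0
```

Request:
apply_moves(
  plan=[
    [-0.017,0.012,0,0,0,-0.174,-1],
    [0,0,0,0,0,0,-1],
    [0,0,0,0,0,0,-1],
  ],
)

```text
t: 11.8
tcp_pos: [0.5146, -0.1119, 0.2094]
tool_rot: [0.787, 0.617, -0.0, -0.0]
force: [0.6, 1.1, 0.2]
finger_gap: 0.999
gripper_force: 0.0
```

```bash
python3 - <<'E'
from h import *
s=sense();print(s['t'],s['tcp_pos'],ang(s))
p=snapshot("wrist");cv2.imwrite("pics/w5.png",p[:,:,::-1])
go([.5163,-.1124,.096],-13.4,4)
E
```

```text
11.8 [ 0.51460742 -0.11189429  0.20940892] -13.74314738312052
[-0.0001, 0.0005, 0.0284, -0.0, -0.0, -0.001]
[-0.0001, 0.0005, 0.0284, -0.0, -0.0, -0.001]
[-0.0001, 0.0005, 0.0284, -0.0, -0.0, -0.001]
[-0.0001, 0.0005, 0.0284, -0.0, -0.0, -0.001]
```

View pics/w5.png

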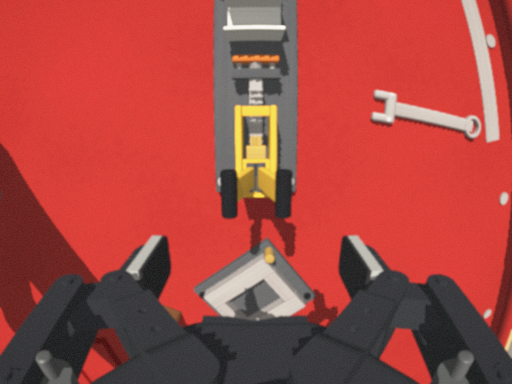

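The grips are at (229,193) and (284,193), level and centred between the fingers. The bracket's near wall is at row ~35 and the orange face at row 58.

```bash
python3 -c "
from h import *
print(wray([[229,193],[284,193],[256.5,193]],.118,sense()).round(4))"
```

```text
[[ 0.4943 -0.1066  0.118 ]
 [ 0.5381 -0.1172  0.118 ]
 [ 0.5162 -0.1119  0.118 ]]
```

Request:
apply_moves(
  plan=[
    [0,0.0005,0.028,0,0,0,-1],
    [0,0.0005,0.028,0,0,0,-1],
    [0,0,0.028,0,0,0,-1],
    [0,0,0.028,0,0,0,-1],
    [0,0,0,0,0,0,-1],
    [0,0,0,0,0,0,-1],
  ],
  force=20,
)

```text
t: 12.6
tcp_pos: [0.5161, -0.1122, 0.0985]
tool_rot: [0.786, 0.619, 0.0, 0.0]
force: [0.8, -0.4, 0.2]
finger_gap: 1.0
gripper_force: 0.0
```

Request:
apply_moves(
  plan=[
    [0,0,0,0,0,0,-0.4],
    [0,0,0,0,0,0,-0.2],
    [0,0,0,0,0,0,0],
    [0,0,0,0,0,0,0.2],
    [0,0,0,0,0,0,0.35],
    [0,0,0,0,0,0,0.5],
    [0,0,0,0,0,0,0.5],
    [0,0,0,0,0,0,0.5],
  ],
)

```text
t: 13.6
tcp_pos: [0.5157, -0.1125, 0.099]
tool_rot: [0.786, 0.619, 0.0, 0.001]
force: [-2.7, 0.2, 9.1]
finger_gap: 0.311
gripper_force: 19.2
```

```bash
cat >> h.py <<'E'
def jaw(name):
    s=sense();p=snapshot("wrist")[:,:,::-1].copy();cv2.imwrite(f"pics/{name}.png",p)
    hsv=cv2.cvtColor(p,cv2.COLOR_BGR2HSV);H,S,V=[hsv[...,i].astype(int) for i in range(3)]
    m=(H>5)&(H<16)&(S>170)&(V>130);m[150:]=0;m[:,:215]=0;m[:,300:]=0
    O=np.array([.536,-.0297])
    print(s['t'],s['tcp_pos'].round(4),s['finger_gap'],s['gripper_force'])
    for a,c,mm in comps(m,40):
        r=np.argwhere(mm);print("orange rows",r[:,0].min(),r[:,0].max(),"center y",(wray(c,.032,s)[:,:2]-O)@YH,a)
    print(cv2.cvtColor(p,cv2.COLOR_BGR2GRAY)[0:110,245].tolist())
E
python3 -c "
from h import *
jaw('p1')"
```

```text
13.6 [ 0.5157 -0.1125  0.099 ] 0.31127863386068955 19.206303656101227
orange rows 7 15 center y [0.05421986] 453
[124, 121, 124, 125, 122, 118, 104, 100, 100, 97, 102, 99, 100, 92, 89, 84, 81, 87, 92, 99, 96, 97, 96, 91, 84, 71, 66, 69, 67, 68, 83, 104, 119, 122, 121, 119, 117, 106, 80, 77, 90, 111, 108, 113, 133, 175, 197, 201, 203, 204, 202, 201, 201, 201, 214, 221, 204, 165, 159, 177, 168, 144, 155, 196, 216, 215, 187, 163, 176, 171, 148, 127, 144, 185, 215, 215, 170, 159, 172, 178, 178, 182, 196, 211, 217, 207, 185, 173, 163, 163, 172, 181, 200, 212, 217, 209, 171, 134, 119, 119, 138, 165, 196, 220, 224, 223, 222, 221, 221, 221]
```

Request:
apply_moves(
  plan=[
    [0,0,0,0,0,0,-0.2],
    [0,0,0,0,0,0,-0.5],
    [0,0,0,0,0,0,-0.8],
    [0,0,0,0,0,0,-0.8],
    [0,0,0,0,0,0,-0.8],
    [0,0,0,0,0,0,-0.8],
  ],
)

```text
t: 14.4
tcp_pos: [0.5155, -0.1124, 0.0977]
tool_rot: [0.786, 0.619, -0.0, -0.0]
force: [-0.5, -0.1, 0.2]
finger_gap: 0.897
gripper_force: 0.0
```

```bash
python3 -c "
from h import *
jaw('p2')"|head -3
```

```text
14.4 [ 0.5155 -0.1124  0.0977] 0.897481232994343 0.0
orange rows 6 14 center y [0.0543728] 425
[123, 122, 125, 122, 121, 109, 101, 97, 96, 99, 95, 100, 98, 91, 84, 81, 79, 87, 92, 94, 94, 92, 95, 84, 74, 73, 66, 68, 67, 64, 86, 107, 119, 120, 118, 119, 114, 96, 77, 77, 91, 98, 99, 107, 133, 162, 178, 177, 179, 174, 176, 175, 179, 189, 200, 197, 175, 149, 155, 172, 162, 138, 146, 184, 207, 199, 166, 146, 159, 162, 140, 119, 136, 172, 205, 203, 166, 152, 161, 163, 174, 186, 196, 203, 213, 199, 185, 178, 174, 175, 172, 180, 195, 206, 212, 201, 167, 131, 123, 133, 157, 174, 195, 218, 222, 222, 220, 221, 220, 219]
```

Request:
apply_moves(
  plan=[
    [0,0,0,0,0,0,-0.4],
    [0,0,0,0,0,0,-0.25],
    [0,0,0,0,0,0,-0.1],
    [0,0,0,0,0,0,0],
    [0,0,0,0,0,0,0.1],
    [0,0,0,0,0,0,0.2],
    [0,0,0,0,0,0,0.3],
    [0,0,0,0,0,0,0.3],
  ],
)

```text
t: 15.45
tcp_pos: [0.5157, -0.1125, 0.0983]
tool_rot: [0.786, 0.619, 0.0, 0.0]
force: [-0.8, -0.0, 7.2]
finger_gap: 0.354
gripper_force: 6.3
```

```bash
python3 -c "
from h import *
jaw('p3')"|head -3
```

```text
15.45 [ 0.5157 -0.1125  0.0983] 0.35445322812274804 6.2796856462955475
[80, 82, 82, 91, 95, 98, 98, 92, 86, 74, 67, 71, 66, 68, 64, 68, 69, 69, 68, 74, 87, 83, 72, 76, 99, 105, 125, 161, 191, 203, 202, 203, 201, 204, 202, 204, 211, 215, 220, 196, 153, 133, 149, 154, 165, 187, 208, 218, 214, 182, 161, 164, 161, 155, 163, 195, 220, 221, 205, 163, 129, 117, 121, 130, 136, 169, 211, 217, 192, 157, 131, 121, 119, 121, 129, 164, 209, 221, 208, 189, 184, 172, 141, 142, 167, 200, 217, 208, 183, 155, 164, 178, 176, 188, 197, 211, 215, 213, 189, 147, 142, 167, 194, 219, 223, 224, 222, 222, 221, 220]
```

Request:
apply_moves(
  plan=[
    [0,0,0,0,0,0,0.33],
    [0,0,0,0,0,0,0.36],
    [0,0,0,0,0,0,0.36],
  ],
)

```text
t: 15.88
tcp_pos: [0.5157, -0.1125, 0.0986]
tool_rot: [0.786, 0.619, 0.0, 0.0]
force: [-2.6, 0.6, 9.4]
finger_gap: 0.321
gripper_force: 9.9
```

Request:
apply_moves(
  plan=[
    [0,0,0,0,0,0,0.39],
    [0,0,0,0,0,0,0.42],
    [0,0,0,0,0,0,0.42],
  ],
)

```text
t: 16.25
tcp_pos: [0.5157, -0.1125, 0.0987]
tool_rot: [0.786, 0.619, 0.0, 0.0]
force: [-2.0, 0.9, 10.3]
finger_gap: 0.311
gripper_force: 19.0
```

```bash
python3 - <<'E'
from h import *
for n in("scene","top"): cv2.imwrite(f"pics/{n}1.png",snapshot(n)[:,:,::-1])
a=cv2.imread("pics/scene1.png")[180:280,225:335];b=cv2.imread("pics/top1.png")[155:225,190:300]
cv2.imwrite("pics/c1.png",np.vstack([cv2.resize(a,(440,300)) if 0 else cv2.resize(a,None,fx=3.2,fy=3.2,interpolation=cv2.INTER_CUBIC),cv2.resize(b,None,fx=3.2,fy=3.2,interpolation=cv2.INTER_CUBIC)]))
E
```

```text
(no output)
```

View pics/c1.png

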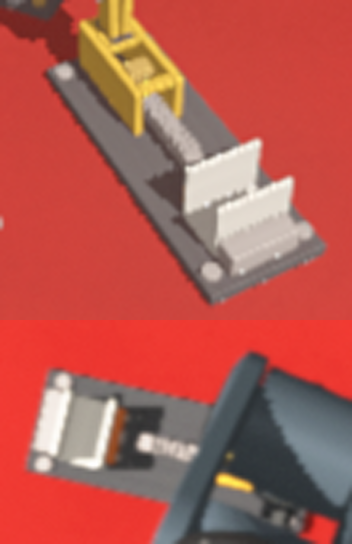

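At the stop (gap 0.311) the jaw has carried the bracket to the fixed jaw, but the orange face seems barely pressed: grip force was only about 10 N just before the stop. So I'll release, pump again gently, and meter it by grip force away from the stop.

Request:
apply_moves(
  plan=[
    [0,0,0,0,0,0,0.1],
    [0,0,0,0,0,0,-0.3],
    [0,0,0,0,0,0,-0.8],
    [0,0,0,0,0,0,-0.8],
    [0,0,0,0,0,0,-0.8],
    [0,0,0,0,0,0,-0.8],
  ],
)

```text
t: 17.1
tcp_pos: [0.5155, -0.1124, 0.0977]
tool_rot: [0.786, 0.619, -0.0, -0.0]
force: [-1.1, 0.3, 0.2]
finger_gap: 0.902
gripper_force: 0.0
```

Request:
apply_moves(
  plan=[
    [0,0,0,0,0,0,-0.5],
    [0,0,0,0,0,0,-0.42],
    [0,0,0,0,0,0,-0.36],
    [0,0,0,0,0,0,-0.36],
  ],
)

```text
t: 17.6
tcp_pos: [0.5157, -0.1125, 0.0979]
tool_rot: [0.786, 0.619, 0.0, 0.0]
force: [-0.7, 0.3, 1.5]
finger_gap: 0.68
gripper_force: 2.0
```

Request:
apply_moves(
  plan=[
    [0,0,0,0,0,0,-0.32],
    [0,0,0,0,0,0,-0.28],
    [0,0,0,0,0,0,-0.28],
  ],
)

```text
t: 17.98
tcp_pos: [0.5157, -0.1125, 0.0979]
tool_rot: [0.786, 0.619, 0.0, 0.0]
force: [0.2, 0.6, 2.9]
finger_gap: 0.641
gripper_force: 2.4
```

Request:
apply_moves(
  plan=[
    [0,0,0,0,0,0,-0.24],
    [0,0,0,0,0,0,-0.2],
    [0,0,0,0,0,0,-0.2],
  ],
)

```text
t: 18.35
tcp_pos: [0.5157, -0.1125, 0.0978]
tool_rot: [0.786, 0.619, 0.0, 0.0]
force: [-0.3, 0.1, 4.3]
finger_gap: 0.603
gripper_force: 2.4
```

Request:
apply_moves(
  plan=[
    [0,0,0,0,0,0,-0.16],
    [0,0,0,0,0,0,-0.12],
    [0,0,0,0,0,0,-0.12],
  ],
)

```text
t: 18.73
tcp_pos: [0.5157, -0.1125, 0.0978]
tool_rot: [0.786, 0.619, 0.0, 0.0]
force: [0.7, -0.6, 2.5]
finger_gap: 0.562
gripper_force: 2.5
```

Request:
apply_moves(
  plan=[
    [0,0,0,0,0,0,-0.08],
    [0,0,0,0,0,0,-0.05],
    [0,0,0,0,0,0,-0.05],
  ],
)

```text
t: 19.1
tcp_pos: [0.5157, -0.1125, 0.0979]
tool_rot: [0.786, 0.619, 0.0, 0.0]
force: [-0.8, 0.1, 5.1]
finger_gap: 0.526
gripper_force: 4.9
```

Request:
apply_moves(
  plan=[
    [0,0,0,0,0,0,-0.02],
    [0,0,0,0,0,0,0.01],
    [0,0,0,0,0,0,0.01],
  ],
)

```text
t: 19.48
tcp_pos: [0.5157, -0.1125, 0.0983]
tool_rot: [0.786, 0.619, 0.0, 0.0]
force: [-1.2, 0.3, 7.3]
finger_gap: 0.497
gripper_force: 8.1
```

Request:
apply_moves(
  plan=[
    [0,0,0,0,0,0,0.04],
    [0,0,0,0,0,0,0.07],
    [0,0,0,0,0,0,0.07],
  ],
)

```text
t: 19.85
tcp_pos: [0.5157, -0.1125, 0.0987]
tool_rot: [0.786, 0.619, 0.0, 0.0]
force: [-1.3, 1.2, 10.3]
finger_gap: 0.468
gripper_force: 11.6
```

Request:
apply_moves(
  plan=[
    [0,0,0,0,0,0,0.1],
    [0,0,0,0,0,0,0.12],
    [0,0,0,0,0,0,0.12],
    [0,0,0,0,0,0,0.12],
  ],
)

```text
t: 20.35
tcp_pos: [0.5157, -0.1125, 0.0992]
tool_rot: [0.786, 0.619, 0.0, 0.0]
force: [-2.4, 0.4, 14.4]
finger_gap: 0.444
gripper_force: 14.7
```

Request:
apply_moves(
  plan=[
    [0,0,0,0,0,0,0.13],
    [0,0,0,0,0,0,0.13],
    [0,0,0,0,0,0,0.13],
    [0,0,0,0,0,0,0.13],
    [0,0,0,0,0,0,0.13],
  ],
)

```text
t: 20.98
tcp_pos: [0.5157, -0.1125, 0.0993]
tool_rot: [0.786, 0.619, 0.0, 0.0]
force: [-2.7, 0.6, 14.6]
finger_gap: 0.435
gripper_force: 15.3
```

```bash
python3 - <<'E'
from h import *
for n in("scene","top"): cv2.imwrite(f"pics/{n}2.png",snapshot(n)[:,:,::-1])
a=cv2.imread("pics/scene2.png")[200:270,255:335];b=cv2.imread("pics/top2.png")[165:215,190:270];b1=cv2.imread("pics/top1.png")[165:215,190:270]
f=lambda x:cv2.resize(x,None,fx=4.5,fy=4.5,interpolation=cv2.INTER_CUBIC)
cv2.imwrite("pics/c2.png",np.vstack([f(a),f(b)]))
E
```

```text
(no output)
```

View pics/c2.png

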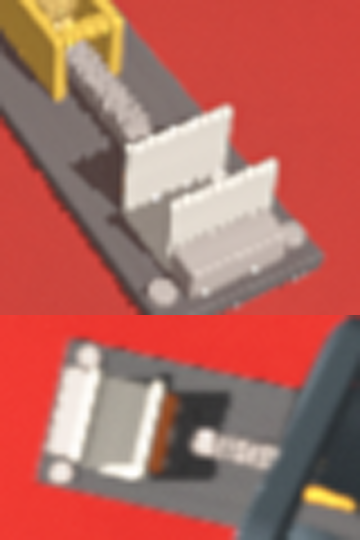

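The bracket is upright and flush on the fixed jaw, with the orange face behind it. The grip holds steady at 15.3 N, which by the lever rule means about 3.2 mm of pad travel. I'm handing it in.

```bash
python3 -c "
from station import *
print(sign_off())"
```

```text
the job is handed in; nothing more can be done
None
```

I handed the job in with the bracket upright and square against the fixed jaw and the levers held at about 15 N per grip; from that force I estimate the orange face is pressed in about 3.2 mm, but the hand-in gave no verdict.

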